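# Take a hand stamp out of a keyhole rack and stand it on the stamp pad

### The job

Take the hand stamp with the tall straight handle from the rack: slide it along its slot to the round wide end and lift it out there, then set it down upright in the middle part of the grey felt of the stamp pad and let go; do not drop it. Leave the stamp with the ball handle hanging where it is and do not disturb the other things on the table.

Things in the scene. Friction and masses are not known exactly. Their poses are not given: they have to be found in the camera images.
- straight_stamp: wanted hand stamp, about 160 g, hung upright in either slot of the rack. Origin: centre of its lower face, z up its axis. From below: brass die 26 mm diameter, z 0 to 14 mm; steel neck 9 mm diameter, to z 38; steel collar 44 mm diameter, z 38 to 43, resting on the rack's plate; straight light wood handle 26 mm diameter, z 43 to 91 (grip here). Round: yaw means nothing
- ball_stamp: the other hand stamp, hanging in the other slot; same die, neck and collar, but a wooden ball handle 34 mm diameter centred at z 61 mm (top at 78 mm). Origin: centre of its lower face. To be left hanging
- rack: fixed rack: level aluminium plate 170 (x) x 150 (y) x 6 mm on corner pillars, top 90 mm over the table. Origin on the table under its centre. Two slots along its x, 14 mm wide: a at y +40, from x -72 (narrow end) to its wide end; b at y -40, from x +72. A die passes only the wide ends, a collar nowhere; a hung stamp can rise 18 mm in the narrow part
- wide_a (a point): centre of the round wide end (34 mm diameter) of slot a, at rack x +55, y +40 mm, at the plate's top face, 90 mm above the table
- wide_b (a point): centre of the round wide end (34 mm diameter) of slot b, at rack x -55, y -40 mm (the opposite end from slot a's), at the plate's top face, 90 mm above the table
- stamp_pad: the stamp pad, fixed to the table: dark flat case 84 mm (its x) by 114 mm (its y), 12 mm tall, with a grey felt 70 mm (x) by 100 mm (y) whose flat top is 16 mm above the table. Origin on the table under its centre
- felt_centre (a point): centre of the felt's top face, 16 mm above the table, axes as the stamp pad
- glass_vial: small clear glass bottle, 24 mm across, 44 mm tall, origin under its centre; bystander between rack and pad
- frost_pot: frosted lidded pot, 50 mm across, 38 mm tall, origin under its centre; bystander beyond the pad
- block_stamp: block stamp, wooden block with a red rubber face, 50x52x27 mm, origin under its centre; bystander beyond the rack

How it is judged:
On the way, in this order (a step that is already met when the one before it is completed fails the run):
1. the straight-handled stamp has been slid to the wide end of its slot, its die still below the plate's top (height (world z) of straight_stamp below 0.088 m and angle between straight_stamp's own z axis and vertical below 0.35 rad and (horizontal distance between straight_stamp and wide_a below 0.009 m or horizontal distance between straight_stamp and wide_b below 0.009 m)), for 0.05 s.
2. it has been lifted out of the rack, its die above the plate (height (world z) of straight_stamp above 0.095 m), for 0.05 s.
At the end, for the whole second after the job is handed in: The straight-handled stamp stands released and at rest on the felt, upright within 0.1 rad, its die wholly on the felt (centre within 22 mm of the felt centre along pad x, 37 mm along pad y); the ball-handled stamp still hangs in the rack within 20 mm of its start (x of straight_stamp in the frame of felt_centre between -0.022 and 0.022 m and y of straight_stamp in the frame of felt_centre between -0.037 and 0.037 m and z of straight_stamp in the frame of felt_centre between -0.005 and 0.005 m and angle between straight_stamp's own z axis and vertical below 0.1 rad and linear speed of each of straight_stamp, ball_stamp below 0.02 m/s and height (world z) of ball_stamp between 0.044 and 0.06 m and angle between ball_stamp's own z axis and vertical below 0.25 rad and distance of ball_stamp from where it was at the start of the episode below 0.02 m); the robot touches nothing.
It fails at once if the straight-handled stamp is dropped: out of the rack and not held with its lower face more than 20 mm above the felt (contact force between the fingers and straight_stamp below 0.05 N and height (world z) of straight_stamp above 0.036 m and horizontal distance between straight_stamp and rack above 0.12 m).
It fails at once if the ball-handled stamp is moved more than 40 mm (distance of ball_stamp from where it was at the start of the episode above 0.04 m).
It fails at once if the glass vial is moved more than 30 mm (distance of glass_vial from where it was at the start of the episode above 0.03 m).
It fails at once if the frost pot is moved more than 30 mm (distance of frost_pot from where it was at the start of the episode above 0.03 m).
It fails at once if the block stamp is moved more than 30 mm (distance of block_stamp from where it was at the start of the episode above 0.03 m).
It also fails if it takes over 45 s, if anything falls off the work surface, if the arm or the gripper's body presses on something with over 40 N, if the wrist force passes 120 N, or if a joint passes its speed limit or range.

### The arm

A 6-joint arm with a two-finger parallel gripper is mounted at the origin on a cart in front of the work surface, level with it; the furniture and walls round the work are solid. World frame = base frame: x ahead of the robot, y to its left, z up, the work surface at z = 0. Lengths are in m, angles in rad, forces in N, time in s.
With the tool pointing down it reaches from about 0.325 to 0.925 m from the base axis. Payload 3.1 kg.
Tool frame: the origin (TCP) lies on the centre line of the jaws, within the pads' length; the fingertips stand 19 mm ahead of it and the grasp point (between the pads) is the TCP; y points along the fingers, x is the direction in which the jaws open and shut, and the axes are right-handed (so a half turn about y gives the same grasp; the last joint's range is limited). The gripper opens to 85 mm and grips with 20 to 120 N. Pads are 22 mm wide; open, the fingers measure 114 mm over their backs; the gripper's body (76 mm by 85 mm) begins 54 mm behind the grasp point. The pads swing forward as they close: fully open they stand 13 mm farther back than shut.
Start: joints at [1.106, 0.217, 1.613, -0, 1.311, -0.112], TCP at [0.216, 0.587, 0.217] pointing down, gripper open.
Joint ranges: [-2.75, 2.75], [-0.78, 2.1], [0.31, 2.55], [-1.13, 4.27], [0.13, 2.63], [-2.58, 2.58]. Speed limits (rad/s): [2.79, 2.79, 3.14, 3.14, 3.14, 3.14].

### API

Orientations are given as a 3x3 rotation matrix whose columns are the frame's x, y, z axes.
In Python, from cell import status, viewer, sign_off gives the robot as it stands. The module is installed in compiled form; this text tells all that it offers.
- The arm moves only by the tool jog_arm, never from a script. Its argument "targets" is one flat list of numbers, 5 for each row, row after row: the opening in per cent of the stroke, from 0 (shut) to 100 (fully open), then the shift along the tool's x, y, z in m, then the turn about the tool's y in rad. A call has exactly 8 rows; each row shifts and turns the commanded pose from where the row before left it, along the tool's axes as they then stand; what a row does not reach is not made up. A row lasts 1/8 s, in which the tool goes at most 62.5 mm and 10.7 degrees, less where a joint would pass 70% of its speed; a pose out of reach is approached as far as the arm can. A call with a gripper value outside its range is refused whole. The fingers move at their own pace and stop on an object; "squeeze" is the grip in N (left out, the last holds). Time passes only in rows, so rows that do not move let the fingers close, or fill a call up. It gives the time, the measured TCP pose, the force and the opening at its end, in the units of the state.
- status.get_obs(): the state, without advancing time (a new reading comes with each control period).
- viewer.capture(name): name is "scene" or "top" or "wrist"; returns a dict with "frame" (400x640x3 uint8, red, green, blue), "depth" (400x640 float32, m along the optical axis (not along the pixel's ray), 0 where there is no reading), "fx", "fy", "cx", "cy" (pixels), "xyz" and "attitude" of the camera in the world; the wrist camera has in their place "hand_eye" (4x4, takes a point from camera to tool coordinates, whose origin is the TCP and whose axes are the tool frame's). Camera axes: x right, y down, z forward; pixel columns grow to the right and rows downward; lengths in m; the calibration is good to about 2 mm. The wrist camera is an equidistant fisheye: a pixel r from the principal point sees the ray r / f radians off the axis. A picture is of the moment at which its call begins: read the wrist's pose just before it.
- sign_off(): hands the job in, once; it reports no verdict.
The state is a dict: "time": time; "joints": joint angles; "qd": joint speeds; "joint_torque": joint torques, N m; "tcp_pos": TCP position; "ee_rot": TCP orientation; "wrist_force": force on the tool from outside, world axes, zero at the start; "ft_torque": the same for the moment, N m; "gripper_width": finger opening in m.
Only numpy, scipy, OpenCV 4.12 (cv2) and the standard library are available. Lean on these libraries where they do the work, as an engineer would, in place of code of your own. Each camera call takes 0.05 s, during which the arm holds its last target.

## Working session

There is one attempt and no reset: what is moved stays moved. The work goes in short steps, Python scripts to look and compute and a tool call to move; the robot and the scene stay as the last step left them, time stands still between calls to the robot, and variables do not carry over. Pictures are saved under pics/ and viewed, and the job is handed in when it is done.

Besides the shell and the picture viewer there is one more tool, called after "Emit:" as name(argument=value, ...), one argument or row to a line, values as JSON. jog_arm: Moves the arm, as the interface text tells. Its arguments: {"type":"object","properties":{"targets":{"type":"array","items":{"type":"number"}},"squeeze":{"type":"number"}},"required":["targets"]}

```bash
mkdir -p pics
cat > h.py <<'E'
import numpy as np, cv2
from cell import status, viewer
def cap(n,f):
    c=viewer.capture(n); cv2.imwrite('pics/'+f+'.png',c['frame'][:,:,::-1])
    np.savez('pics/'+f+'.npz',**{k:np.array(v) for k,v in c.items()}); return c
E
python3 - <<'E'
from h import *
np.set_printoptions(precision=4,suppress=True)
s=status.get_obs(); print({k:np.array(v) for k,v in s.items()})
for n in ['scene','top','wrist']:
    c=cap(n,n+'0'); print(n,{k:np.array(v) for k,v in c.items() if k not in('frame','depth')})
E
```

```text
{'time': array(0.), 'joints': array([ 1.1058,  0.2178,  1.6149,  0.    ,  1.3113, -0.1122]), 'qd': array([ 0.0001, -0.001 , -0.0002, -0.0014,  0.0006, -0.0008]), 'joint_torque': array([ -0.0009, -39.6861, -30.3844,  -0.0002,   0.0098,   0.    ]), 'tcp_pos': array([0.2156, 0.5858, 0.2156]), 'ee_rot': array([[ 0.3455, -0.0011, -0.9384],
       [ 0.9384, -0.0021,  0.3455],
       [-0.0024, -1.    ,  0.0003]]), 'wrist_force': array([-0.6253, -0.1787,  0.5495]), 'ft_torque': array([0.0206, 0.0248, 0.0359]), 'gripper_width': array(0.0852)}
scene {'fx': array(387.123), 'fy': array(387.123), 'cx': array(319.1949), 'cy': array(189.5612), 'xyz': array([-0.0028,  0.5031,  0.5088]), 'attitude': array([[-0.6489, -0.3931,  0.6514],
       [-0.7608,  0.3274, -0.5603],
       [ 0.007 , -0.8592, -0.5115]])}
top {'fx': array(362.865), 'fy': array(362.865), 'cx': array(319.9911), 'cy': array(197.6695), 'xyz': array([0.4402, 0.0319, 1.0298]), 'attitude': array([[-0.0102, -0.9896,  0.1437],
       [-0.9999,  0.0102, -0.0006],
       [-0.0009, -0.1437, -0.9896]])}
wrist {'fx': array(309.7069), 'fy': array(309.7069), 'cx': array(319.2445), 'cy': array(198.1955), 'hand_eye': array([[ 1.    , -0.001 ,  0.0001, -0.0014],
       [-0.0004, -0.2657,  0.9641, -0.1571],
       [-0.0009, -0.9641, -0.2657,  0.0676],
       [ 0.    ,  0.    ,  0.    ,  1.    ]])}
```

View pics/scene0.png

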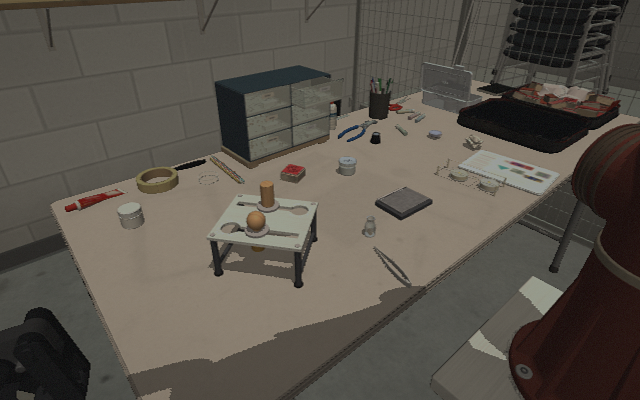

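View pics/top0.png

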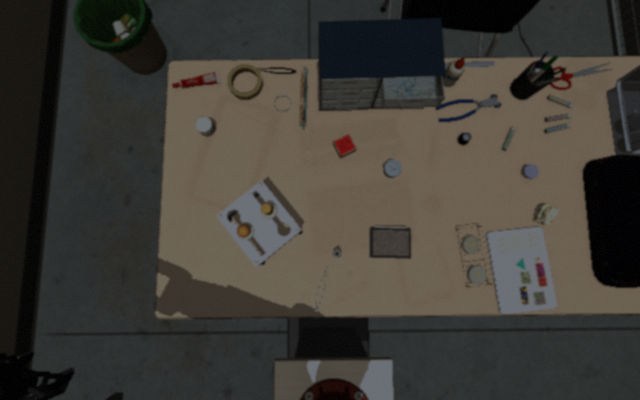

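View pics/wrist0.png

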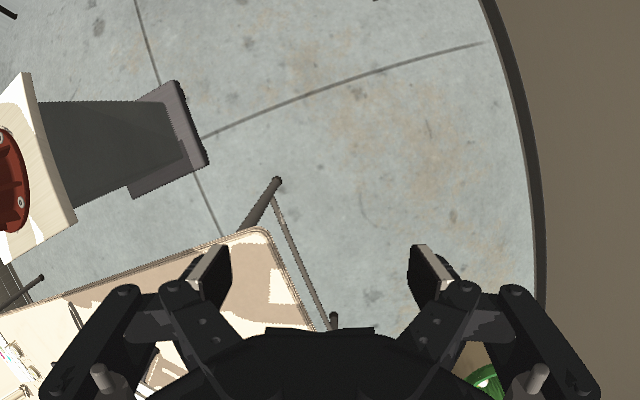

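The scene view shows the straight stamp at (267,192) on the far slot and the ball stamp at (257,222) nearer. In the top view the rack is around (260,222) and the pad at (390,242). I'll enlarge these next.

Run:
```python
from h import *
t=cv2.imread('pics/top0.png'); s=cv2.imread('pics/scene0.png')
g=lambda im:(255*(im/255.)**0.6).astype('uint8')
cv2.imwrite('pics/c1.png',g(cv2.resize(t[165:275,205:315],None,fx=5,fy=5,interpolation=cv2.INTER_CUBIC)))
cv2.imwrite('pics/c2.png',g(cv2.resize(s[165:295,195:345],None,fx=5,fy=4.5,interpolation=cv2.INTER_CUBIC)))
cv2.imwrite('pics/c3.png',g(cv2.resize(t[200:280,310:430],None,fx=5,fy=5,interpolation=cv2.INTER_CUBIC)))
```

```text
(no output)
```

View pics/c1.png

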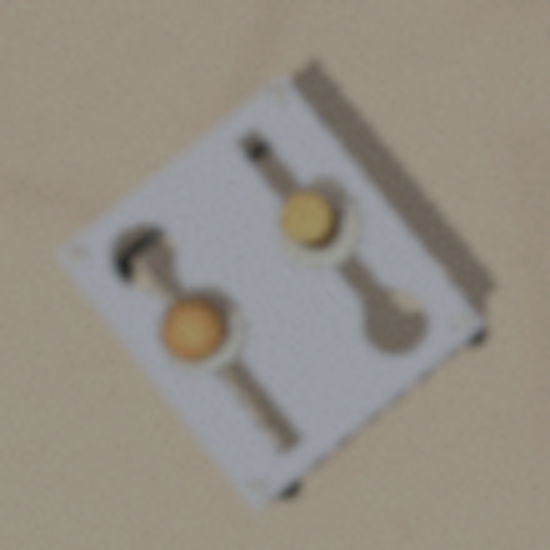

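View pics/c2.png

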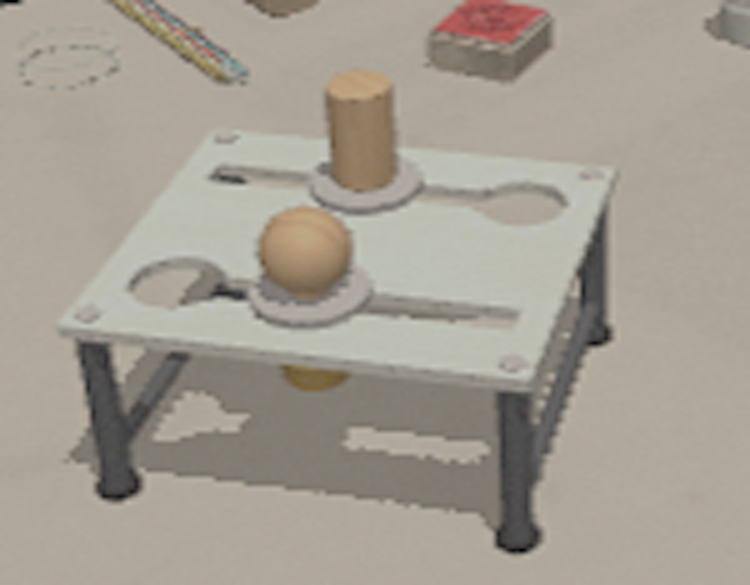

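View pics/c3.png

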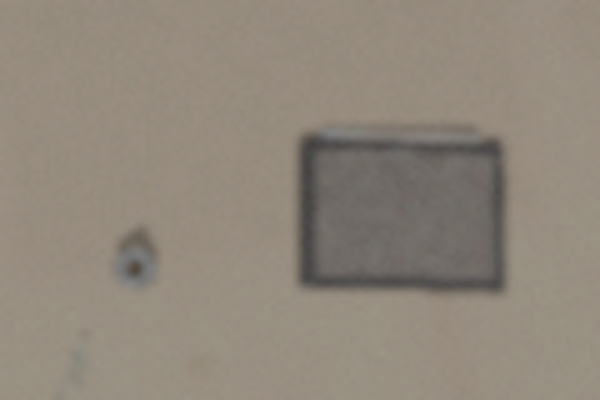

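```bash
cat >> h.py <<'E'
np.set_printoptions(precision=4,suppress=True)
def ray(c,uv):
    uv=np.atleast_2d(uv).astype(float)
    d=np.c_[(uv[:,0]-c['cx'])/c['fx'],(uv[:,1]-c['cy'])/c['fy'],np.ones(len(uv))]@np.array(c['attitude']).T
    return np.array(c['xyz']),d
def onz(c,uv,z):
    o,d=ray(c,uv); return o+d*((z-o[2])/d[:,2])[:,None]
E
python3 - <<'E'
from h import *
T=np.load('pics/top0.npz');S=np.load('pics/scene0.npz')
f=T['frame'].astype(int)
# plate: bluish vs table
m=((f[:,:,2]-f[:,:,0])>-8)&(f.sum(2)>270)
m=m.astype('uint8')*255; mm=np.zeros_like(m); mm[170:275,210:310]=m[170:275,210:310]
cs,_=cv2.findContours(mm,cv2.RETR_EXTERNAL,cv2.CHAIN_APPROX_NONE); c=max(cs,key=cv2.contourArea)
hull=cv2.convexHull(c); r=cv2.minAreaRect(hull); print(r)
b=cv2.boxPoints(r); P=onz(T,b,.09); print(P,np.linalg.norm(np.diff(P[:,:2],axis=0),axis=1))
print('mask centre',P.mean(0))
hand=np.array([[285,75],[485,330],[255,508],[55,253]]); hp=(hand+.5)/5-.5+[205,165]
P=onz(T,hp,.09);print('hand',P,np.linalg.norm(np.diff(P[:,:2],axis=0),axis=1),P.mean(0))
sc=np.array([[213,131],[617,168],[527,385],[62,328]]); sp=(sc+.5)/[5,4.5]-.5+[195,165]
P=onz(S,sp,.09);print('scene',P,np.linalg.norm(np.diff(P[:,:2],axis=0),axis=1),P.mean(0))
# handle tops & wide ends
u=lambda q:(np.array(q)+.5)/5-.5+[205,165]
us=lambda q:(np.array(q)+.5)/[5,4.5]-.5+[195,165]
print('straight top',onz(T,u([309,218]),.138),onz(S,us([360,88]),.138))
print('collar',onz(S,us([366,186]),.095))
print('ball',onz(T,u([195,328]),.108),onz(S,us([305,255]),.108))
print('wide', onz(T,u([[395,318],[145,257]]),.09),onz(S,us([[522,204],[178,284]]),.09))
up=lambda q:(np.array(q)+.5)/5-.5+[310,200]
pc=onz(T,up([[318,148],[493,150],[490,278],[316,277]]),.016);print('felt',pc,pc.mean(0),np.linalg.norm(np.diff(pc[:,:2],axis=0),axis=1))
print('vial',onz(T,up([133,264]),.03))
E
```

```text
((258.43902587890625, 223.0487823486328), (65.59297943115234, 59.033687591552734), 51.34019470214844)
[[0.5316 0.3049 0.09  ]
 [0.628  0.1864 0.09  ]
 [0.4921 0.0787 0.09  ]
 [0.3997 0.1964 0.09  ]] [0.1528 0.1733 0.1497]
mask centre [0.5129 0.1916 0.09  ]
hand [[0.6264 0.1848 0.09  ]
 [0.4912 0.0797 0.09  ]
 [0.4019 0.1972 0.09  ]
 [0.5334 0.3032 0.09  ]] [0.1712 0.1475 0.1689] [0.5132 0.1912 0.09  ]
scene [[0.6265 0.1858 0.09  ]
 [0.4952 0.0777 0.09  ]
 [0.4003 0.1977 0.09  ]
 [0.5315 0.3009 0.09  ]] [0.1701 0.153  0.1669] [0.5133 0.1905 0.09  ]
straight top [[0.5447 0.1642 0.138 ]] [[0.5492 0.1612 0.138 ]]
collar [[0.5408 0.1672 0.095 ]]
ball [[0.4927 0.2258 0.108 ]] [[0.4962 0.2223 0.108 ]]
wide [[0.4978 0.1262 0.09  ]
 [0.5308 0.2563 0.09  ]] [[0.4968 0.1247 0.09  ]
 [0.5309 0.2557 0.09  ]]
felt [[ 0.497  -0.1161  0.016 ]
 [ 0.4949 -0.2136  0.016 ]
 [ 0.4245 -0.2088  0.016 ]
 [ 0.426  -0.1128  0.016 ]] [ 0.4606 -0.1628  0.016 ] [0.0975 0.0706 0.096 ]
vial [[ 0.4342 -0.0113  0.03  ]]
```

Measurements agree within about 3 mm. The rack centre is (0.513,0.191) with its long axis at 38.6°. The straight stamp is at (0.544,0.164), its wide end near (0.496,0.125), and the felt centre is (0.461,-0.163). I'll turn the jaws along the slot and start towards it.

Emit:
jog_arm(
  targets=[100,0,0,0,0.136,100,0,0,0,0.136,100,0,0,0,0.136,100,0,0,0,0.136,100,0,0,-0.06,0,100,0,0,-0.06,0,100,0,0,-0.06,0,100,0,0,-0.06,0],
  squeeze=40,
)

```text
time: 1.15
tcp_pos: [0.3665, 0.3973, 0.2166]
ee_rot: [[0.781, -0.0, -0.624], [0.624, -0.0, 0.781], [-0.0, -1.0, -0.0]]
wrist_force: [0.4, 0.6, -0.1]
gripper_width: 0.0855
```

Emit:
jog_arm(
  targets=[100,0,0,-0.06,0,100,0,0,-0.06,0,100,0,0,-0.06,0,100,0,0,-0.05,0,100,0,0,0,0,100,0,0,0,0,100,0,0,0,0,100,0,0,0,0],
)

```text
time: 2.15
tcp_pos: [0.5085, 0.2204, 0.2168]
ee_rot: [[0.78, -0.0, -0.626], [0.626, 0.0, 0.78], [-0.0, -1.0, 0.0]]
wrist_force: [0.1, 0.1, -0.2]
gripper_width: 0.0854
```

```bash
cat >> h.py <<'E'
def delta(goal,yawdeg=None):
    s=status.get_obs(); R=np.array(s['ee_rot']); p=np.array(s['tcp_pos'])
    yaw=np.degrees(np.arctan2(R[1,0],R[0,0]))
    print('t',s['time'],'p',p,'yaw',yaw,'w',s['gripper_width'],'F',np.array(s['wrist_force']))
    print('tool delta',R.T@(np.array(goal)-p))
    return p,R
E
python3 - <<'E'
from h import *
delta([.5437,.1641,.122])
cap('wrist','wrist1')
E
```

```text
t 2.15 p [0.5085 0.2204 0.2168] yaw 38.735418026487935 w 0.08544584798502085 F [ 0.0712  0.0521 -0.2102]
tool delta [-0.0078  0.0948 -0.066 ]
```

View pics/wrist1.png

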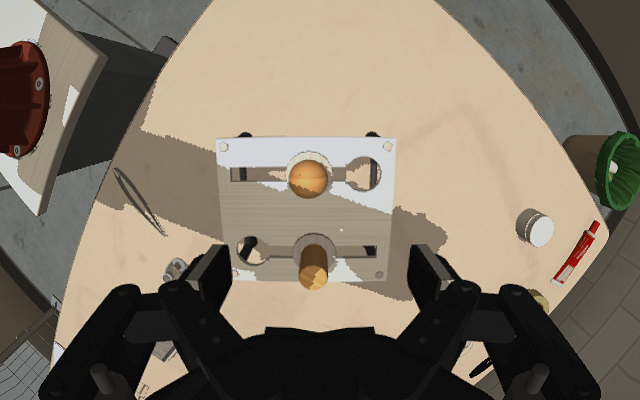

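The wrist view shows the straight stamp's handle top at (313,275) and its collar at (313,247). The wide end is at (250,250), to the -x side of the jaws, and the slot runs parallel to tool x. I'll cross-check with fisheye rays.

```bash
cat >> h.py <<'E'
def wz(c,uv,z,p,R):
    H=np.array(c['hand_eye']); out=[]
    for u,v in np.atleast_2d(uv):
        dx,dy=(u-c['cx']),(v-c['cy']); r=np.hypot(dx,dy); th=r/c['fx']
        d=np.array([np.sin(th)*dx/r,np.sin(th)*dy/r,np.cos(th)])
        o=R@H[:3,3]+p; d=R@(H[:3,:3]@d); out.append(o+d*(z-o[2])/d[2])
    return np.array(out)
E
python3 - <<'E'
from h import *
c=np.load('pics/wrist1.npz'); p,R=delta([.5437,.1641,.2168])
print('handle top',wz(c,[313,277],.143,p,R))
print('collar',wz(c,[313,248],.095,p,R))
print('wide',wz(c,[[250,250],[363,175]],.09,p,R))
im=cv2.imread('pics/wrist1.png')
cv2.imwrite('pics/c4.png',cv2.resize(im[125:305,200:410],None,fx=3.5,fy=3.3,interpolation=cv2.INTER_CUBIC))
E
```

```text
t 2.2 p [0.5086 0.2203 0.2169] yaw 38.72292495079004 w 0.08550867815404412 F [0.7433 0.1385 0.2496]
tool delta [-0.0078  0.0001 -0.0658]
handle top [[0.5448 0.1643 0.143 ]]
collar [[0.5408 0.168  0.095 ]]
wide [[0.4936 0.1232 0.09  ]
 [0.5326 0.2539 0.09  ]]
```

View pics/c4.png

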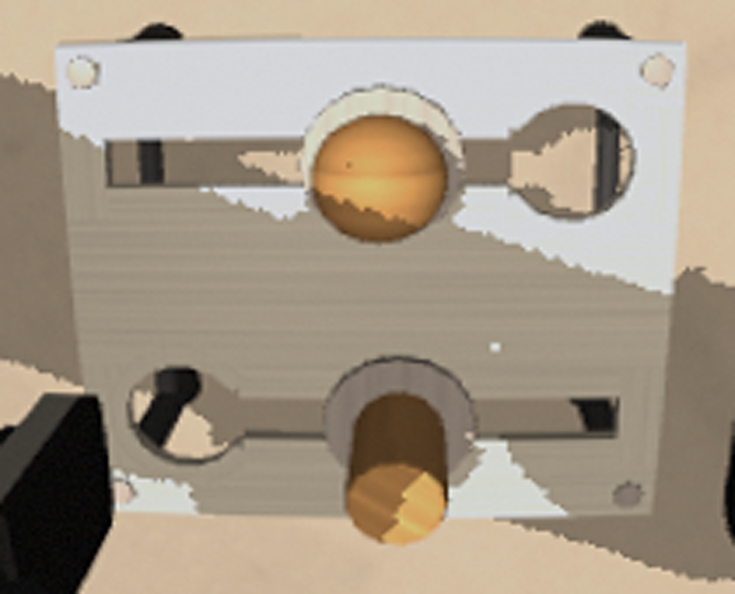

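Emit:
jog_arm(
  targets=[100,-0.007,0,-0.022,0,100,0,0,-0.022,0,100,0,0,-0.0215,0,100,0,0,0,0,100,0,0.03,0,0,100,0,0.02,0,0,100,0,0,0,0,100,0,0,0,0],
)

```text
time: 3.2
tcp_pos: [0.545, 0.1641, 0.1674]
ee_rot: [[0.781, 0.001, -0.624], [0.624, 0.0, 0.781], [0.001, -1.0, -0.0]]
wrist_force: [0.1, -0.5, 0.3]
gripper_width: 0.0855
```

Run:
```python
from h import *
delta([.5440,.1641,.122])
cap('wrist','wrist2')
```

```text
t 3.2 p [0.545  0.1641 0.1674] yaw 38.634311550417706 w 0.08553428704716676 F [ 0.1224 -0.4627  0.3371]
tool delta [-0.0008  0.0454  0.0007]
```

View pics/wrist2.png

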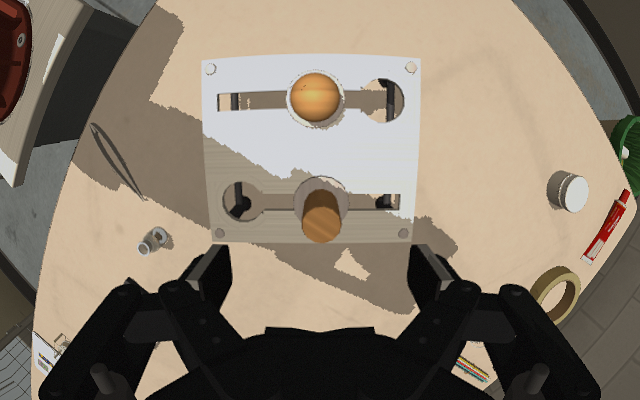

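The handle sits at x≈321, midway between the jaws. I'll lower and close.

Emit:
jog_arm(
  targets=[100,0,0.025,0,0,100,0,0.02,0,0,100,0,0,0,0,0,0,0,0,0,0,0,0,0,0,0,0,0,0,0,0,0,0,0,0,0,0,0,0,0],
  squeeze=40,
)

```text
time: 4.25
tcp_pos: [0.5455, 0.1639, 0.1229]
ee_rot: [[0.781, 0.002, -0.624], [0.624, 0.0, 0.781], [0.002, -1.0, -0.001]]
wrist_force: [0.4, 0.9, 3.5]
gripper_width: 0.0231
```

Run:
```python
from h import *
delta([.4955,.1252,.122])
cap('wrist','wrist3')
cap('scene','scene3')
s=cv2.imread('pics/scene3.png');cv2.imwrite('pics/c5.png',cv2.resize(s[120:295,195:345],None,fx=4,fy=3.4,interpolation=cv2.INTER_CUBIC))
```

```text
t 4.25 p [0.5455 0.1639 0.1229] yaw 38.613740002939416 w 0.02308283724905694 F [0.3542 0.8927 3.4906]
tool delta [-0.0633  0.0007  0.0009]
```

View pics/wrist3.png

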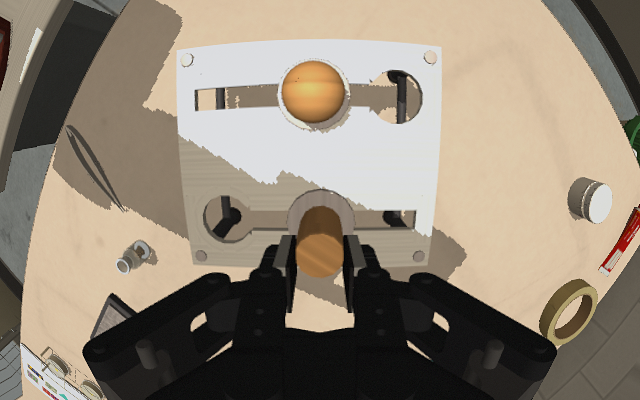

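View pics/c5.png

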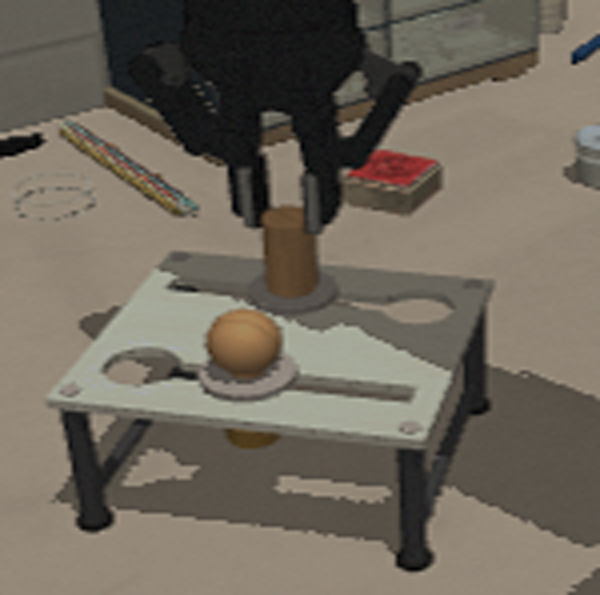

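The opening of 23 mm is below the 26 mm handle, and the fingers look high on it. I'll check the grip geometry before moving.

Run:
```python
from h import *
p,R=delta([.4955,.1252,.122])
S=np.load('pics/scene3.npz')
for dy in (0,.019):
    X=p+R[:,1]*dy; q=np.array(S['attitude']).T@(X-S['xyz']); uv=np.array([S['fx']*q[0]/q[2]+S['cx'],S['fy']*q[1]/q[2]+S['cy']])
    print('scene proj',dy,uv,'crop',(uv-[195,120])*[4,3.4])
W=np.load('pics/wrist3.npz');H=W['hand_eye']
def tool(u,v):
    d=W['depth'][v,u]; dx,dy=u-W['cx'],v-W['cy']; r=np.hypot(dx,dy); th=r/W['fx']
    k=np.array([np.sin(th)*dx/r,np.sin(th)*dy/r,np.cos(th)]); return H[:3,:3]@(k/k[2]*d)+H[:3,3]
for u,v in [(320,225),(320,240),(320,255),(320,270),(320,277),(282,240),(282,250),(286,250),(291,260),(353,240),(349,260),(291,300),(349,300)]: print(u,v,W['depth'][v,u],tool(u,v))
def depS(u,v):
    d=S['depth'][v,u]; return S['xyz']+np.array(S['attitude'])@np.array([(u-S['cx'])/S['fx']*d,(v-S['cy'])/S['fy']*d,d])
for cx,cy in [(290,217),(290,250),(313,222),(312,190),(247,215),(290,297)]:
    u,v=int(195+cx/4),int(120+cy/3.4); X=depS(u,v); print('S',u,v,X,'tool',R.T@(X-p))
im=cv2.imread('pics/wrist3.png')
cv2.imwrite('pics/c6.png',cv2.resize(im[180:320,250:390],None,fx=4.2,fy=4.2,interpolation=cv2.INTER_CUBIC))
```

```text
t 4.35 p [0.5455 0.164  0.1229] yaw 38.61793927020523 w 0.02325106828782068 F [0.7529 0.8701 4.4822]
tool delta [-0.0633  0.0008  0.0009]
scene proj 0 [266.9747 192.1924] crop [287.899  245.4543]
scene proj 0.019 [267.5654 200.5303] crop [290.2615 273.8031]
320 225 0.15471947 [-0.001  -0.0115  0.0129]
320 240 0.14737841 [-0.001  -0.0203  0.0084]
320 255 0.14865348 [-0.001  -0.0211  0.0008]
320 270 0.15188369 [-0.001  -0.0202 -0.008 ]
320 277 0.3129909 [-0.0007  0.123  -0.0947]
282 240 0.14223352 [-0.0187 -0.0251  0.0104]
282 250 0.1317534 [-0.0174 -0.036   0.0104]
286 250 0.130114 [-0.0155 -0.0375  0.0111]
291 260 0.12604731 [-0.0131 -0.0424  0.0088]
353 240 0.14263338 [ 0.0143 -0.0248  0.0102]
349 260 0.12187902 [ 0.0105 -0.0462  0.0107]
291 300 0.12147674 [-0.0129 -0.051  -0.0054]
349 300 0.1206293 [ 0.0107 -0.0518 -0.005 ]
S 267 183 [0.5429 0.164  0.1444] tool [-0.0019 -0.0215  0.0016]
S 267 193 [0.534  0.1712 0.1292] tool [-0.0045 -0.0064  0.0128]
S 273 185 [0.5262 0.1617 0.1466] tool [-0.0164 -0.0238  0.0103]
S 273 175 [0.5252 0.161  0.168 ] tool [-0.0176 -0.0452  0.0104]
S 256 183 [0.5521 0.1824 0.1471] tool [ 0.0167 -0.0242  0.0103]
S 267 207 [0.5376 0.1712 0.0958] tool [-0.0017  0.027   0.0106]
```

View pics/c6.png

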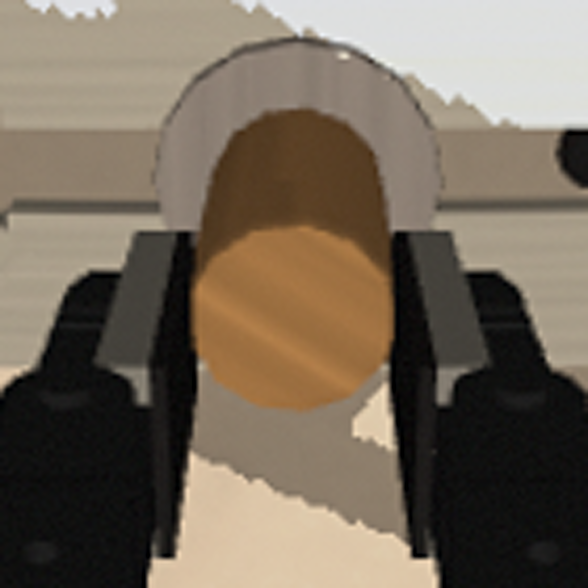

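Run:
```python
from h import *
for n,us,vs in [('wrist3',[275,280,284,288,292,350,354,358],range(228,262,3)),('wrist2',[215,220,225,228,415,420],range(236,275,4))]:
    W=np.load(f'pics/{n}.npz');H=W['hand_eye']
    for u in us:
        row=[]
        for v in vs:
            d=W['depth'][v,u]; dx,dy=u-W['cx'],v-W['cy']; r=np.hypot(dx,dy); th=r/W['fx']
            k=np.array([np.sin(th)*dx/r,np.sin(th)*dy/r,np.cos(th)]); t=H[:3,:3]@(k/k[2]*d)+H[:3,3]
            row.append('%d:%.0f/%.0f/%.0f'%(v,*(t*1000)))
        print(n,u,' '.join(row))
```

```text
wrist3 275 228:-31/37/-8 231:-31/33/-8 234:-31/33/-10 237:-31/33/-12 240:-31/34/-15 243:-31/32/-16 246:-23/-23/6 249:-22/-26/6 252:-22/-30/6 255:-21/-33/7 258:-19/-45/11 261:-19/-47/11
wrist3 280 228:-28/38/-8 231:-27/32/-8 234:-27/33/-10 237:-28/34/-13 240:-19/-26/11 243:-19/-29/11 246:-19/-32/11 249:-18/-36/11 252:-18/-39/11 255:-18/-41/10 258:-17/-45/11 261:-17/-47/11
wrist3 284 228:-25/37/-7 231:-25/33/-8 234:-25/34/-10 237:-18/-23/11 240:-18/-26/11 243:-17/-28/10 246:-17/-31/10 249:-17/-36/11 252:-16/-38/10 255:-16/-41/11 258:-16/-44/11 261:-15/-47/11
wrist3 288 228:-22/29/-4 231:-22/28/-6 234:-22/32/-10 237:-16/-22/11 240:-16/-26/11 243:-15/-29/11 246:-15/-32/11 249:-15/-35/10 252:-15/-39/11 255:-14/-42/11 258:-14/-45/11 261:-14/-47/11
wrist3 292 228:-19/28/-4 231:-19/28/-6 234:-19/27/-8 237:-14/-22/11 240:-14/-25/11 243:-14/-29/11 246:-13/-33/11 249:-13/-35/10 252:-13/-36/10 255:-13/-37/8 258:-13/-36/7 261:-13/-37/5
wrist3 350 228:18/27/-4 231:18/27/-5 234:18/28/-8 237:13/-22/11 240:13/-26/11 243:12/-29/11 246:12/-32/10 249:12/-36/11 252:12/-38/10 255:11/-42/11 258:11/-44/11 2
[... 593 characters left out ...]
10 252:-44/-40/11 256:-44/-41/9 260:-44/-41/7 264:-44/-42/6 268:-43/-45/5 272:-44/-45/3
wrist2 225 236:-81/77/-31 240:-81/77/-34 244:-44/-32/11 248:-44/-32/9 252:-44/-33/7 256:-44/-34/5 260:-44/-36/5 264:-44/-36/3 268:-44/-37/1 272:-44/-39/0
wrist2 228 236:-78/78/-31 240:-79/78/-35 244:-109/168/-79 248:-45/-27/7 252:-44/-31/6 256:-44/-30/4 260:-44/-31/2 264:-44/-33/1 268:-44/-33/-1 272:-44/-33/-3
wrist2 415 236:111/168/-69 240:111/168/-74 244:43/-31/10 248:41/-36/11 252:41/-37/9 256:41/-38/7 260:41/-37/5 264:41/-38/3 268:41/-39/2 272:42/-39/-0
wrist2 420 236:117/167/-68 240:118/169/-74 244:45/-32/10 248:43/-36/11 252:42/-40/11 256:41/-43/10 260:41/-44/9 264:41/-45/7 268:41/-45/5 272:42/-45/3
```

Both cameras agree that the shut fingertips are about 21 mm *behind* the reported TCP, not 19 mm ahead. The pads only touch the handle's top rim. Before lowering I'll check where the gripper body really begins.

Run:
```python
from h import *
W=np.load('pics/wrist3.npz');H=W['hand_eye']
for u in (260,320,380):
  row=[]
  for v in range(285,400,10):
            d=W['depth'][v,u]; dx,dy=u-W['cx'],v-W['cy']; r=np.hypot(dx,dy); th=r/W['fx']
            k=np.array([np.sin(th)*dx/r,np.sin(th)*dy/r,np.cos(th)]); t=H[:3,:3]@(k/k[2]*d)+H[:3,3]
            row.append('%d:%.0f/%.0f/%.0f'%(v,*(t*1000)))
  print(u,' '.join(row))
```

```text
260 285:-21/-68/12 295:-19/-81/17 305:-18/-86/16 315:-17/-91/16 325:-16/-95/17 335:-16/-100/17 345:-15/-102/16 355:-14/-108/18 365:-14/-111/19 375:-13/-114/19 385:-13/-117/19 395:-1/-157/67
320 285:-1/123/-104 295:-1/123/-117 305:-1/123/-130 315:-1/123/-145 325:-1/123/-159 335:-1/-91/10 345:-1/-96/11 355:-1/-101/12 365:-1/-102/10 375:-1/-107/11 385:-1/-110/11 395:-1/-113/11
380 285:19/-68/12 295:17/-80/16 305:16/-86/16 315:14/-93/18 325:14/-95/16 335:13/-99/16 345:13/-103/17 355:11/-109/19 365:11/-111/18 375:11/-114/19 385:10/-118/20 395:-1/-157/67
```

Emit:
jog_arm(
  targets=[100,0,0,0,0,100,0,0,0,0,100,0,0,0,0,100,0,0,0,0,100,0,0,0,0,100,0,0,0,0,100,0,0,0,0,100,0,0,0,0],
)

```text
time: 5.35
tcp_pos: [0.5447, 0.1637, 0.1219]
ee_rot: [[0.781, 0.0, -0.624], [0.624, -0.0, 0.781], [0.0, -1.0, -0.0]]
wrist_force: [-0.6, 0.2, -0.4]
gripper_width: 0.0855
```

Run:
```python
from h import *
delta([.5440,.1641,.092])
cap('wrist','wrist4')
```

```text
t 5.35 p [0.5447 0.1637 0.1219] yaw 38.616943225163425 w 0.08545404907874346 F [-0.5966  0.2347 -0.4317]
tool delta [-0.0003  0.0299  0.0007]
```

View pics/wrist4.png

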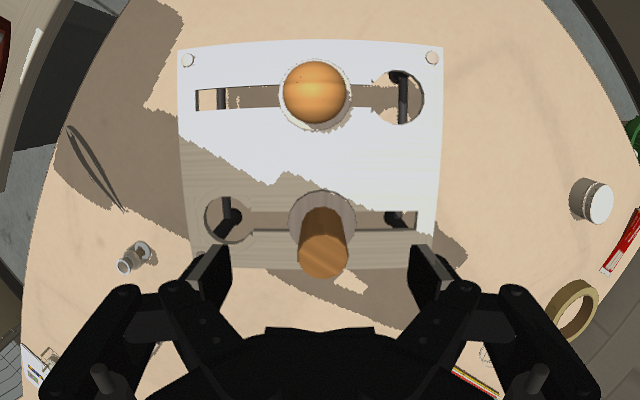

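The body begins about 91 mm behind the TCP, so there is room. I'll lower further and watch the force, since text-true fingertips would touch the plate.

Emit:
jog_arm(
  targets=[100,0,0.012,0,0,100,0,0,0,0,100,0,0.004,0,0,100,0,0,0,0,100,0,0.004,0,0,100,0,0,0,0,100,0,0.004,0,0,100,0,0,0,0],
)

```text
time: 6.4
tcp_pos: [0.5443, 0.1637, 0.0975]
ee_rot: [[0.781, -0.001, -0.624], [0.624, -0.0, 0.781], [-0.001, -1.0, 0.0]]
wrist_force: [0.4, 1.1, -0.4]
gripper_width: 0.0856
```

No contact, so the fingers are indeed shorter than stated. Down 10 mm more, then close.

Emit:
jog_arm(
  targets=[100,0,0.005,0,0,100,0,0.005,0,0,100,0,0,0,0,0,0,0,0,0,0,0,0,0,0,0,0,0,0,0,0,0,0,0,0,0,0,0,0,0],
  squeeze=50,
)

```text
time: 7.4
tcp_pos: [0.5451, 0.1638, 0.0883]
ee_rot: [[0.781, 0.001, -0.624], [0.624, 0.0, 0.781], [0.001, -1.0, -0.0]]
wrist_force: [-0.1, 0.1, 0.9]
gripper_width: 0.025
```

Run:
```python
from h import *
delta([.4955,.1252,.0875])
cap('scene','scene5');cap('wrist','wrist5')
a=cv2.imread('pics/scene5.png')[120:295,195:345]; b=cv2.imread('pics/wrist5.png')[0:320,150:480]
cv2.imwrite('pics/c7.png',np.hstack([cv2.resize(a,(400,467)),cv2.resize(b,(400,467))]))
```

```text
t 7.4 p [0.5451 0.1638 0.0883] yaw 38.616857123116084 w 0.02497447902772797 F [-0.1455  0.1444  0.8996]
tool delta [-0.0629  0.0008  0.0008]
```

View pics/c7.png

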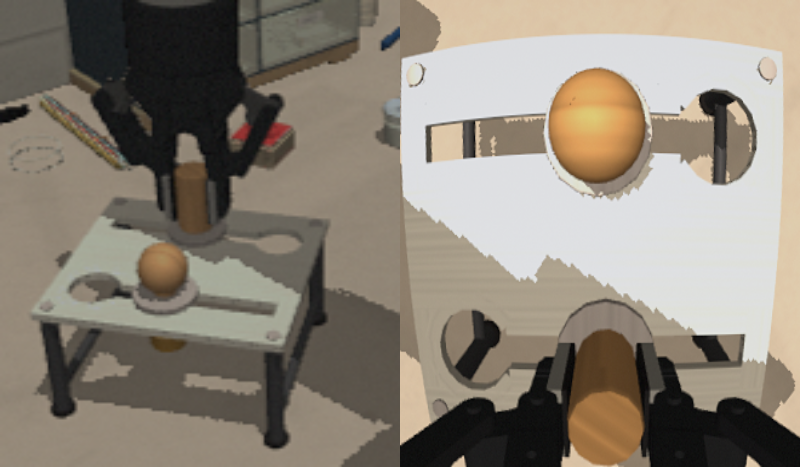

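The fingers now grip the handle well down (tips near the collar). I'll measure the wide end again from here.

Run:
```python
from h import *
p,R=delta([.4955,.1252,.0875])
c=np.load('pics/wrist5.npz')
P=wz(c,[[219.5,237.5],[453,94]],.09,p,R);print(P,(P-p)@R, P.mean(0))
b=cv2.imread('pics/wrist5.png')[190:290,160:340]
cv2.imwrite('pics/c8.png',cv2.resize(b,None,fx=4.4,fy=4.4,interpolation=cv2.INTER_CUBIC))
```

```text
t 7.5 p [0.5451 0.1638 0.0883] yaw 38.61526659923392 w 0.024794358087606966 F [-0.239   0.3966  2.807 ]
tool delta [-0.0629  0.0007  0.0008]
[[0.4994 0.1289 0.09  ]
 [0.5486 0.27   0.09  ]] [[-0.0575 -0.0017  0.0012]
 [ 0.069  -0.0017  0.0808]] [0.524  0.1995 0.09  ]
```

View pics/c8.png

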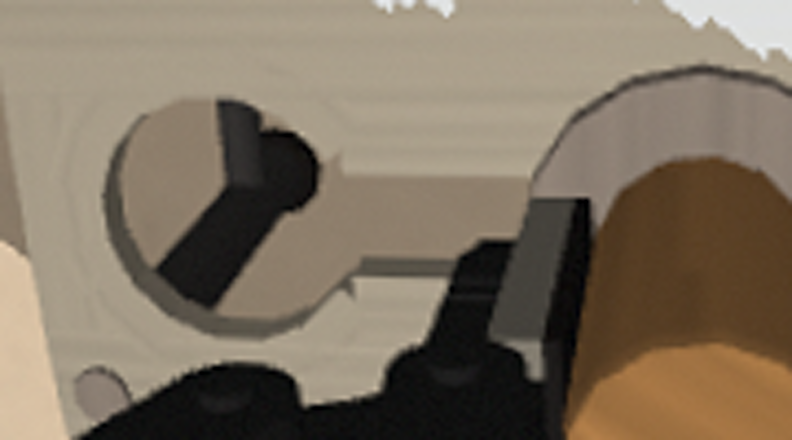

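Emit:
jog_arm(
  targets=[0,0,-0.004,0,0,0,-0.01,0,0,0,0,-0.01,0,0,0,0,-0.01,0,0,0,0,-0.01,0,0,0,0,-0.01,0,0,0,0,-0.01,0,0,0,0,0,0,0,0],
)

```text
time: 8.5
tcp_pos: [0.497, 0.1259, 0.0918]
ee_rot: [[0.782, -0.001, -0.624], [0.624, -0.0, 0.782], [-0.0, -1.0, 0.0]]
wrist_force: [0.0, 0.5, -1.9]
gripper_width: 0.0253
```

Run:
```python
from h import *
c=np.load('pics/wrist5.npz')
p0=np.array([.5451,.1638,.0883]);yaw=np.radians(38.615);R0=np.array([[np.cos(yaw),0,-np.sin(yaw)],[np.sin(yaw),0,np.cos(yaw)],[0,-1,0]])
P=wz(c,[[210.5,239.3]],.09,p0,R0);print(P,(P-p0)@R0)
p,R=delta([.4955,.1252,.0915])
cap('scene','scene6');cap('wrist','wrist6')
a=cv2.imread('pics/scene6.png')[120:295,195:345]; b=cv2.imread('pics/wrist6.png')[0:320,150:480]
cv2.imwrite('pics/c9.png',np.hstack([cv2.resize(a,(400,467)),cv2.resize(b,(400,467))]))
```

```text
[[0.4958 0.1243 0.09  ]] [[-0.0632 -0.0017 -0.0001]]
t 8.5 p [0.497  0.1259 0.0918] yaw 38.58344361324815 w 0.025258997322295584 F [ 0.0188  0.4702 -1.938 ]
tool delta [-0.0016  0.0003  0.0004]
```

View pics/c9.png

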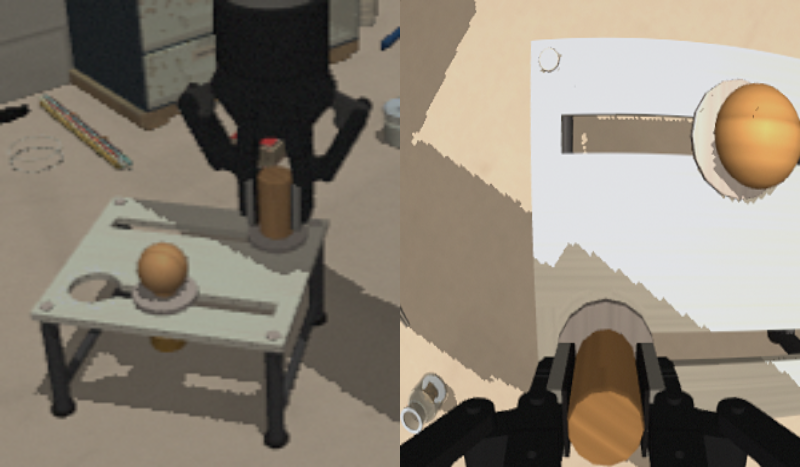

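The stamp has slid with the fingers to the wide end and the ball stamp hasn't moved. Measurements put the hole about 1.5 mm further on. I'll nudge it and lift gently.

Emit:
jog_arm(
  targets=[0,-0.0015,0,0,0,0,0,0,0,0,0,0,-0.008,0,0,0,0,-0.006,0,0,0,0,-0.006,0,0,0,0,-0.006,0,0,0,0,-0.006,0,0,0,0,0,0,0],
)

```text
time: 9.6
tcp_pos: [0.4972, 0.1254, 0.1247]
ee_rot: [[0.781, 0.002, -0.624], [0.624, 0.0, 0.781], [0.001, -1.0, -0.001]]
wrist_force: [0.3, -0.1, -1.6]
gripper_width: 0.025
```

Emit:
jog_arm(
  targets=[0,0,-0.01,0,0,0,0,-0.01,0,0,0,0,-0.01,0,0,0,0,-0.01,0,0,0,0,-0.01,0,0,0,0,-0.01,0,0,0,0,0,0,0,0,0,0,0,0],
)

```text
time: 10.6
tcp_pos: [0.4964, 0.1253, 0.1836]
ee_rot: [[0.781, -0.001, -0.624], [0.624, -0.0, 0.781], [-0.0, -1.0, 0.0]]
wrist_force: [0.1, -0.5, -0.8]
gripper_width: 0.0255
```

Run:
```python
from h import *
p,R=delta([.4606,-.1628,.185])
cap('scene','scene7');cap('wrist','wrist7')
a=cv2.imread('pics/scene7.png')[80:295,195:345]; b=cv2.imread('pics/wrist7.png')[0:400,0:640]
cv2.imwrite('pics/c10.png',np.hstack([cv2.resize(a,(300,430)),cv2.resize(b,(500,430))]))
```

```text
t 10.6 p [0.4964 0.1253 0.1836] yaw 38.61807159404307 w 0.025531350136086872 F [ 0.1368 -0.5101 -0.7733]
tool delta [-0.2078 -0.0013 -0.2028]
```

View pics/c10.png

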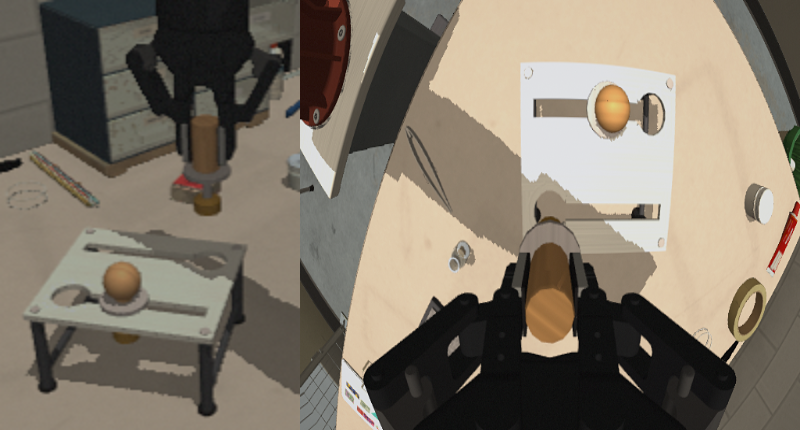

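The stamp is out and upright. I'll carry it over the pad, high above the vial.

Emit:
jog_arm(
  targets=[0,-0.01,0,-0.01,0,0,-0.02,0,-0.02,0,0,-0.03,0,-0.03,0,0,-0.03,0,-0.03,0,0,-0.03,0,-0.03,0,0,-0.03,0,-0.03,0,0,-0.03,0,-0.025,0,0,-0.02,0,-0.02,0],
)

```text
time: 11.7
tcp_pos: [0.4609, -0.1541, 0.1837]
ee_rot: [[0.782, -0.001, -0.623], [0.623, -0.0, 0.782], [-0.001, -1.0, 0.0]]
wrist_force: [0.1, 1.1, -1.4]
gripper_width: 0.0252
```

Emit:
jog_arm(
  targets=[0,-0.008,0,-0.007,0,0,0,0,0,0,0,0,0.02,0,0,0,0,0.02,0,0,0,0,0.02,0,0,0,0,0.02,0,0,0,0,0,0,0,0,0,0,0,0],
)

```text
time: 12.7
tcp_pos: [0.4608, -0.1618, 0.1046]
ee_rot: [[0.781, 0.001, -0.625], [0.625, -0.0, 0.781], [0.0, -1.0, -0.001]]
wrist_force: [0.7, -0.3, -0.9]
gripper_width: 0.0253
```

Run:
```python
from h import *
p,R=delta([.4606,-.1628,.053])
cap('scene','scene8');cap('wrist','wrist8');cap('top','top8')
g=lambda im:(255*(im/255.)**0.6).astype('uint8')
a=cv2.imread('pics/scene8.png')[90:230,340:460]; b=cv2.imread('pics/wrist8.png'); t=cv2.imread('pics/top8.png')[190:280,310:430]
cv2.imwrite('pics/c11.png',cv2.resize(a,None,fx=5,fy=4.2,interpolation=cv2.INTER_CUBIC))
cv2.imwrite('pics/c12.png',g(cv2.resize(t,None,fx=5,fy=5,interpolation=cv2.INTER_CUBIC)))
```

```text
t 12.7 p [ 0.4608 -0.1618  0.1046] yaw 38.67887263723055 w 0.025273748481575004 F [ 0.7026 -0.3    -0.9349]
tool delta [-0.0008  0.0516 -0.0006]
```

View pics/c11.png

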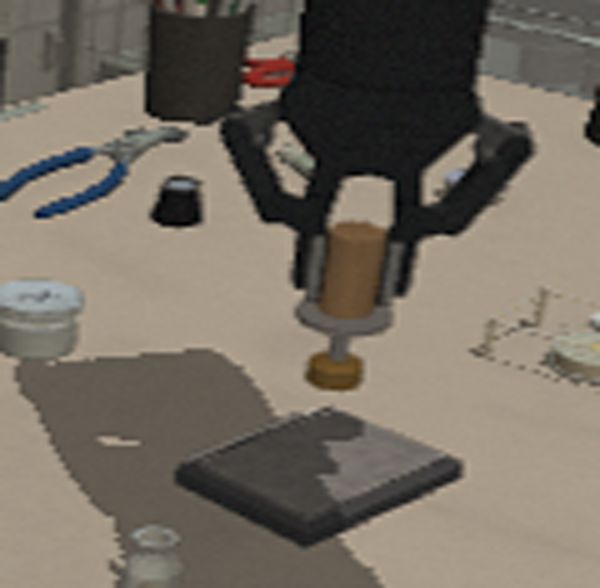

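View pics/wrist8.png

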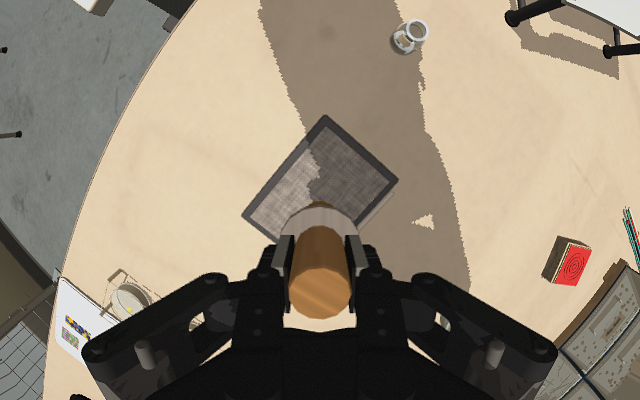

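Run:
```python
from h import *
p,R=delta([.4606,-.1628,.053])
S=np.load('pics/scene8.npz');W=np.load('pics/wrist8.npz')
u=lambda q:(np.array(q)+.5)/[5,4.2]-.5+[340,90]
P=onz(S,u([[178,470],[330,408],[462,465],[305,533]]),.012);print('pad scene',P,P.mean(0))
Pw=wz(W,[[325,115],[398,180],[242,215]],.012,p,R);print('pad wrist',Pw,'mid of opp corners',(Pw[1]+Pw[2])/2)
# heights along the stamp axis: ray closest to vertical line at tcp xy
for n,q in [('handle top ctr',[357,232]),('die bottom ctr front',[333,386])]:
    o,d=ray(S,u(q)); d=d[0]; t=np.dot(p[:2]-o[:2],d[:2])/np.dot(d[:2],d[:2]); print(n,o+d*t)
# handle top by wrist depth
H=W['hand_eye']
for v in (280,295,310):
    U=320;d=W['depth'][v,U];dx,dy=U-W['cx'],v-W['cy'];r=np.hypot(dx,dy);th=r/W['fx'];k=np.array([np.sin(th)*dx/r,np.sin(th)*dy/r,np.cos(th)])
    print(p+R@(H[:3,:3]@(k/k[2]*d)+H[:3,3]))
```

```text
t 12.85 p [ 0.4611 -0.1625  0.1051] yaw 38.638196242338196 w 0.02507598694556692 F [-0.7326  0.2728 -1.5725]
tool delta [-0.0007  0.0521  0.0002]
pad scene [[ 0.5018 -0.1077  0.012 ]
 [ 0.4997 -0.2193  0.012 ]
 [ 0.4177 -0.2168  0.012 ]
 [ 0.4223 -0.105   0.012 ]] [ 0.4604 -0.1622  0.012 ]
pad wrist [[ 0.4221 -0.1083  0.012 ]
 [ 0.5035 -0.1112  0.012 ]
 [ 0.4184 -0.2188  0.012 ]] mid of opp corners [ 0.461 -0.165  0.012]
handle top ctr [ 0.4613 -0.1624  0.1578]
die bottom ctr front [ 0.4607 -0.1628  0.0649]
[ 0.4563 -0.1582  0.1594]
[ 0.4601 -0.163   0.1606]
[ 0.4652 -0.1695  0.1593]
```

View pics/c12.png

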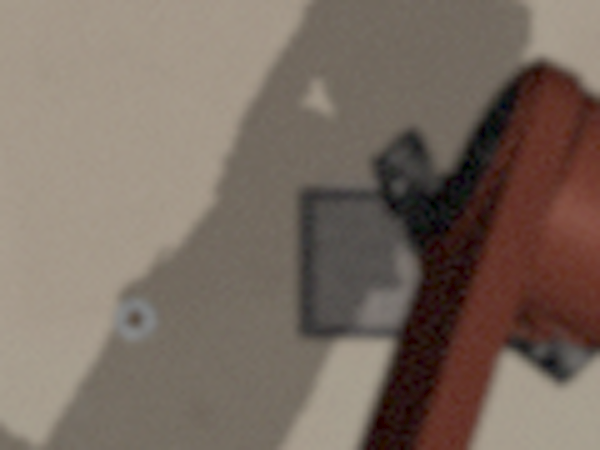

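The pad centre agrees from three cameras to about 2 mm. The stamp's lower face is at 68 mm, so 52 mm above the felt. I'll lower 49 mm first, then creep.

Emit:
jog_arm(
  targets=[0,0,0.012,0,0,0,0,0.012,0,0,0,0,0.012,0,0,0,0,0.008,0,0,0,0,0.004,0,0,0,0,0.001,0,0,0,0,0,0,0,0,0,0,0,0],
)

```text
time: 13.85
tcp_pos: [0.4606, -0.1625, 0.0553]
ee_rot: [[0.781, 0.001, -0.624], [0.624, -0.0, 0.781], [0.0, -1.0, -0.001]]
wrist_force: [-0.2, -0.3, -1.6]
gripper_width: 0.0251
```

Emit:
jog_arm(
  targets=[0,0,0.001,0,0,0,0,0,0,0,0,0,0.001,0,0,0,0,0,0,0,0,0,0.001,0,0,0,0,0,0,0,0,0,0,0,0,0,0,0,0,0],
)

```text
time: 14.85
tcp_pos: [0.4603, -0.1624, 0.0523]
ee_rot: [[0.781, 0.0, -0.624], [0.624, -0.0, 0.781], [0.0, -1.0, -0.0]]
wrist_force: [-1.3, 0.9, 4.2]
gripper_width: 0.0251
```

The force went from -1.6 to +4.2 N at the expected height, so the stamp stands on the felt. I'll open.

Emit:
jog_arm(
  targets=[0,0,0,0,0,32,0,0,0,0,36,0,0,0,0,40,0,0,0,0,50,0,0,0,0,70,0,0,0,0,100,0,0,0,0,100,0,0,0,0],
)

```text
time: 15.85
tcp_pos: [0.4602, -0.1623, 0.0519]
ee_rot: [[0.781, 0.0, -0.624], [0.624, -0.0, 0.781], [0.0, -1.0, -0.0]]
wrist_force: [0.4, 0.8, 0.5]
gripper_width: 0.0858
```

Run:
```python
from h import *
p,R=delta([.4606,-.1628,.053])
cap('scene','scene9');cap('wrist','wrist9')
a=cv2.imread('pics/scene9.png')[90:230,340:460];b=cv2.imread('pics/wrist9.png')
cv2.imwrite('pics/c13.png',np.hstack([cv2.resize(a,(350,400)),cv2.resize(b,(450,400))]))
```

```text
t 15.85 p [ 0.4602 -0.1623  0.0519] yaw 38.616673037299165 w 0.08575206660859801 F [0.4251 0.8137 0.4856]
tool delta [-0.     -0.0011 -0.0006]
```

View pics/c13.png

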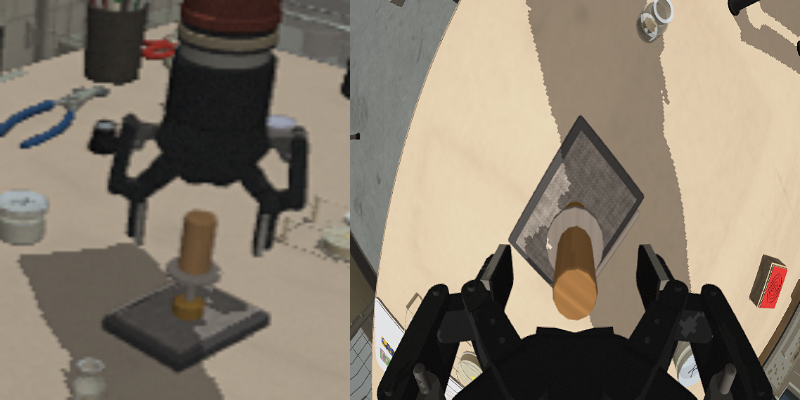

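The stamp stands free on the felt with the fingers clear on both sides. I'll retreat straight up.

Emit:
jog_arm(
  targets=[100,0,-0.015,0,0,100,0,-0.02,0,0,100,0,-0.03,0,0,100,0,-0.03,0,0,100,0,-0.03,0,0,100,0,-0.03,0,0,100,0,0,0,0,100,0,0,0,0],
)

```text
time: 16.95
tcp_pos: [0.4598, -0.162, 0.2066]
ee_rot: [[0.781, -0.0, -0.624], [0.624, 0.0, 0.781], [-0.0, -1.0, 0.0]]
wrist_force: [-0.0, -0.1, -0.3]
gripper_width: 0.0851
```

Run:
```python
from h import *
p,R=delta([.4606,-.1628,.053])
cap('scene','scene10');cap('wrist','wrist10')
b=cv2.imread('pics/scene10.png')[90:300,195:460]
cv2.imwrite('pics/c14.png',cv2.resize(b,None,fx=3,fy=2.8,interpolation=cv2.INTER_CUBIC))
```

```text
t 16.95 p [ 0.4598 -0.162   0.2066] yaw 38.620252661245566 w 0.0851332384778729 F [-0.0473 -0.0981 -0.3237]
tool delta [ 0.0002  0.1536 -0.0012]
```

View pics/c14.png

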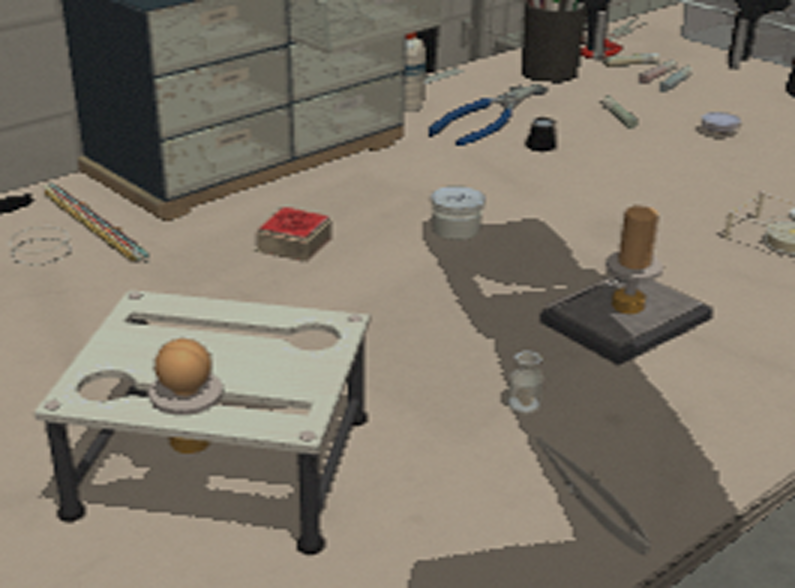

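View pics/wrist10.png

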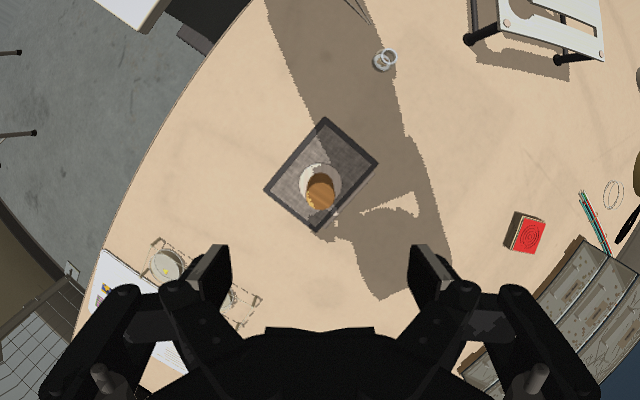

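The stamp stands upright mid-felt, with the die at crop (630,300). The ball stamp is still hanging at (183,367) and the bystanders are in place. A quick numeric check, then hand-in.

Run:
```python
from h import *
from cell import sign_off
S=np.load('pics/scene10.npz')
u=lambda q:(np.array(q)+.5)/[3,2.8]-.5+[195,90]
print('handle top',onz(S,u([640,213]),.107),'collar',onz(S,u([634,263]),.059))
a=cv2.imread('pics/scene0.png').astype(int);b=cv2.imread('pics/scene10.png').astype(int)
for n,(x0,y0,x1,y1) in dict(ball=(240,205,275,240),vial=(360,214,380,240),pot=(336,154,358,178),block=(278,160,307,184)).items():
    r,_=cv2.phaseCorrelate(a[y0:y1,x0:x1].mean(2).astype('float32'),b[y0:y1,x0:x1].mean(2).astype('float32')); print(n,'shift px',np.array(r))
print(status.get_obs()['time'],sign_off())
```

```text
handle top [[ 0.4603 -0.1606  0.107 ]] collar [[ 0.4608 -0.1633  0.059 ]]
ball shift px [ 0.0097 -0.1853]
vial shift px [1.7337 0.9093]
pot shift px [-0.3626  0.2996]
block shift px [-0.0102  0.0577]
the job is handed in; nothing more can be done
17.05 None
```

The straight-handled stamp now stands upright and released on the felt, and the job was handed in at about 17 s; the hand-in gave no verdict. I slid it about 62 mm along its slot to the wide end, lifted it out there, and set it down with about 6 N of contact force before opening the gripper.

**Final checks:**
- **Stamp position:** the handle top measured at (0.460, -0.161) and the collar at (0.461, -0.163), against a felt centre of (0.461, -0.163). That is about 2 mm off centre at most, and upright within what the picture can show.
- **Ball stamp, pot and block:** each shifted by less than 0.5 px in the scene view between the first and last pictures.
- **Glass vial:** it showed a shift of about 2 px. I put this down to the arm's shadow on clear glass, because the arm passed well above it and the picture shows it standing in place. I did not check it another way.

**Disagreement with the description:** the text says the fingertips stand 19 mm ahead of the TCP, but two cameras showed them about 21 mm behind it. My first grip therefore only caught the top rim of the handle (the fingers shut to 23 mm on a 26 mm handle). I opened again without disturbing the stamp, lowered about 34 mm while watching the force, and took a deep grip before sliding.

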